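# Hold a T bracket in the corner of the vacuum plate

### The job

First turn the selector on the vacuum controller to its third click (the mark of three dots). Then take the longer of the two T brackets, set it flat on the vacuum plate with its long edge along the long fence, and press it into the corner so that it bears firmly on both fences at once; finish while still gripping it and pressing it there, do not let go. Leave the short bracket where it is.

Things in the scene. Friction and masses are not known exactly. Their poses are not given: they have to be found in the camera images.
- plate: Vacuum plate, smooth aluminium, dark grid lines, 220 (x) x 160 (y) x 12 mm, fixed. Friction with the brackets about 0.25. Origin: centre of its underside; x along its length (away from the robot at yaw 0), z up. Fences meet at its +x +y corner. With the long bracket home there, the bracket's origin is at x = 49, y = 34, z = 12 mm in this frame, its length along x.
- long_fence: Steel bar 220 (x) x 16 (y) x 20 (z) mm, rigid, on the plate along its +y edge. Origin: centre of its underside, at x = 0, y = 72, z = 12 mm in the plate's frame; axes as the plate's. Its inner face looks to -y, 8 mm from the origin (y = 64 mm in the plate's frame).
- short_fence: Steel bar 16 (x) x 100 (y) x 20 (z) mm, rigid, on the plate along its +x edge, meeting the long fence at a right angle. Origin: centre of its underside, at x = 102, y = 14, z = 12 mm in the plate's frame; axes as the plate's. Its inner face looks to -x, 8 mm from the origin (x = 94 mm in the plate's frame).
- long_bracket: The work: loose aluminium inverted-T bracket, 0.24 to 0.48 kg, standing on its base. Base 90 (x) x 60 (y) x 16 (z) mm; along its middle an upright web 80 mm long (x), 12 mm thick (y), z = 16 to 60 mm, to be gripped from above across its thickness. Origin: centre of the underside; x along its length, z up. The same after a half turn.
- short_bracket: A bystander: the same T shape but only 56 mm long (base 56 x 60 x 16 mm, web 46 x 12 mm, 60 mm high over all). Loose; leave it. Origin: centre of the underside. The two brackets may have changed places.
- controller: Vacuum controller, fixed grey box with a dark top, 130 x 130 x 55 mm. Origin: centre of its underside; z up. The selector is in the middle of its top; marks of one, two, three and four white dots lie in an arc on its robot side, one dot at the right and four at the left as seen from the robot. A low gauge (7 mm) is near the far left corner.
- selector_grip (a point): Point on the selector's upright axis, 92.5 mm above the bench, at the height to grip. Selector: black disc, 44 mm diameter, with a bar grip 42 mm long, 14 mm thick, from 69 to 100 mm above the bench. The frame turns with it: x along the bar, z up; the white pointer line is on the bar's -x half and points to -x.
- mark3 (a point): The three-dot mark on the top of the controller, middle of the row of dots, 45 mm from the selector's axis. The pointer points to it when the selector is right.
- selector (a joint): Selector angle in rad: 0 at one dot, 0.5 at two, 1.0 at three, 1.5 at four (end stops at 0 and 1.5). Grows turning clockwise seen from above. Click stops at the four marks: let go within 0.15 rad of a mark it snaps to it. Takes up to about 0.1 N m. Starts at one or two dots.
Not all that is in view belongs to the job. What is shaped like the controller but brown or orange is not meant.

How it is judged:
By the outcome, as a careful person would: the job done as asked, in the order asked, and still so for the second after the job is handed in, while the arm keeps its last pose, push and grip.
It also fails if it takes over 64 s, if anything falls off the work surface, if the arm or the gripper's body presses on something with over 40 N, if the wrist force passes 120 N, or if a joint passes its speed limit or range.

### The arm

A 7-joint arm with a two-finger parallel gripper is mounted at the origin on the work surface. World frame = base frame: x ahead of the robot, y to its left, z up, the work surface at z = 0. Lengths are in mm, angles in rad, forces in N, time in s.
With the tool pointing down it reaches from about 400 to 875 mm from the base axis. Payload 4.4 kg.
Tool frame: the origin (TCP) lies midway between the tips of the shut fingers; the grasp point (between the pads) lies 19 mm behind it; z points along the fingers, y is the line along which they close (so a half turn about z gives the same grasp; the last joint's range is limited). The gripper opens to 85 mm and grips with 20 to 120 N. Pads are 22 mm wide; open, the fingers measure 114 mm over their backs; the gripper's body (76 mm by 85 mm) begins 54 mm behind the grasp point. The pads swing forward as they close: fully open they stand 13 mm farther back than shut.
Start: joints at [1.132, 0.628, 0.038, 1.517, -0.027, 0.996, -0.02], TCP at [236.774, -605.356, 231.313] pointing down, gripper open.
Joint ranges: [-3.06, 3.06], [-0.37, 2.12], [-1.25, 1.32], [0.18, 2.47], [-1.1, 4.24], [0.23, 1.98], [-2.94, 2.94]. Speed limits (rad/s): [2.57, 2.57, 3.14, 3.14, 3.14, 3.14, 3.14].

### API

Orientations are given as [roll, pitch, yaw] about the fixed x, y, z axes, in that order (R = Rz(yaw) Ry(pitch) Rx(roll)).
In Python, from cell import monitor, cams, ctrl gives the robot as it stands.
- The arm moves only by the tool drive_tool, never from a script. Its argument "motion" is a list of rows, each an object with "fingers": the opening, from 0 (shut) to 1 (fully open); "linear": the shift along the tool's x, y, z in m, a list of three; "twist": the turn about the tool's z in rad. In form: [{"fingers": fingers, "linear": [x, y, z], "twist": twist}, ...]. A call has 1 to 5 rows; each row shifts and turns the commanded pose from where the row before left it, along the tool's axes as they then stand; what a row does not reach is not made up. A row lasts 1/12 s, in which the tool goes at most 41.7 mm and 7.16 degrees, less where a joint would pass 70% of its speed; a pose out of reach is approached as far as the arm can. A call with a gripper value outside its range is refused whole. The fingers move at their own pace and stop on an object; the grip force is fixed at half the most. Time passes only in rows, so rows that do not move let the fingers close. It gives the time, the measured TCP pose, the force, the opening and the grip force at its end, in the units of the state.
- monitor.read_state(): the state, without advancing time (a new reading comes with each control period).
- cams.get_image(name): name is "side" or "top"; returns a dict with "color" (480x640x3 uint8, blue, green, red), "K" (3x3 intrinsics, pixels), "k1" (the pictures are not rectified: a ray, as slopes to the right and down, at radius r is drawn at 1 + k1 r^2 times it, then the intrinsics apply), "R" (3x3) and "t" (3): a world point X has camera coordinates R X + t. Camera axes: x right, y down, z forward; pixel columns grow to the right and rows downward; lengths in mm; the calibration is good to about 2 mm. A picture is of the moment at which its call begins. There is no depth.
- ctrl.finish_job(): hands the job in; it is judged then, once.
The state is a dict: "clock": time; "qpos": joint angles; "qd": joint speeds; "tau": joint torques, N m; "eef_pos": TCP position; "tool_rot": TCP orientation; "force": force on the tool from outside, world axes, zero at the start; "torque": the same for the moment, N m; "width": finger opening in mm; "gripper_force": force on a finger pad.
Only numpy, scipy, OpenCV 4.12 (cv2) and the standard library are available. Lean on these libraries where they do the work, as an engineer would, in place of code of your own. Each camera call takes 0.05 s, during which the arm holds its last target. There are 200 camera calls.

## Working session

There is one attempt and no reset: what is moved stays moved. The work goes in short steps, Python scripts to look and compute and a tool call to move; the robot and the scene stay as the last step left them, time stands still between calls to the robot, and variables do not carry over. Pictures are saved under pics/ and viewed, at most 10 in all, crops included, and the job is handed in when it is done.

Besides the shell and the picture viewer there is one more tool, called after "Call:" by a JSON object that holds its "api" and its "payload", one argument or row to a line. drive_tool: Moves the arm, as the interface text tells. Its arguments: {"type":"object","properties":{"motion":{"type":"array"}},"required":["motion"]}

```bash
ls; mkdir -p pics; python3 - <<'E'
from cell import monitor,cams
import cv2,pickle
d={}
for n in("side","top"):
    i=cams.get_image(n); d[n]=i; cv2.imwrite(f"pics/{n}0.png",i["color"]); print(n,i["K"],i["k1"],i["R"],i["t"])
pickle.dump(d,open("im0.pkl","wb"))
print(monitor.read_state())
E
```

```text
pics
side [[607.54077448   0.         323.56734953]
 [  0.         607.54077448 239.03718469]
 [  0.           0.           1.        ]] -0.12163901462605348 [[-0.74113104 -0.67094163 -0.0237087 ]
 [-0.3284958   0.39320657 -0.85876603]
 [ 0.5855043  -0.62866996 -0.51181911]] [ 293.93840095  276.62600831 1107.24311217]
top [[607.92621213   0.         313.63429426]
 [  0.         607.92621213 234.5741919 ]
 [  0.           0.           1.        ]] 0.028092971397289935 [[-0.02533063 -0.99961206 -0.01157975]
 [-0.99465035  0.02636192 -0.09987863]
 [ 0.10014514  0.00898781 -0.99493224]] [ -62.6819187   505.23393804 1630.65502068]
{'clock': 0.1, 'qpos': array([ 1.13223756,  0.62929547,  0.03842313,  1.51827622, -0.02699759,
        0.99629576, -0.02000869]), 'qd': array([ 6.36276360e-04, -2.02922568e-03, -1.73567385e-04, -2.39647535e-03,
       -1.87432218e-04,  1.23059565e-03,  2.65360336e-05]), 'tau': array([ 3.26140485e-03, -5.64536619e+01,  1.23046238e+00, -1.93972993e+01,
        1.12395707e-02,  5.46992873e-03,  3.43653119e-05]), 'eef_pos': array([ 236.55322126, -604.81752651,  230.45091056]), 'tool_rot': array([-3.13983515e+00,  9.56582748e-06,  3.72768704e-01]), 'force': array([ 0.28029716,  0.42886413, -0.00056823]), 'torque': array([-0.03625971,  0.03553373,  0.0087762 ]), 'gripper_force': 0.0, 'width': 85.16763033384396}
```

View pics/top0.png

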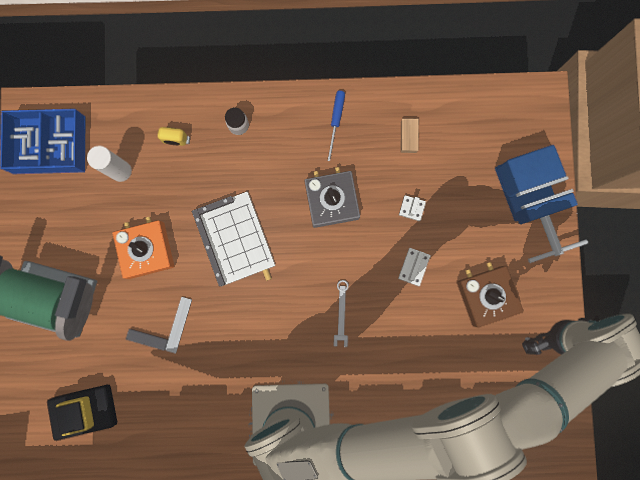

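View pics/side0.png

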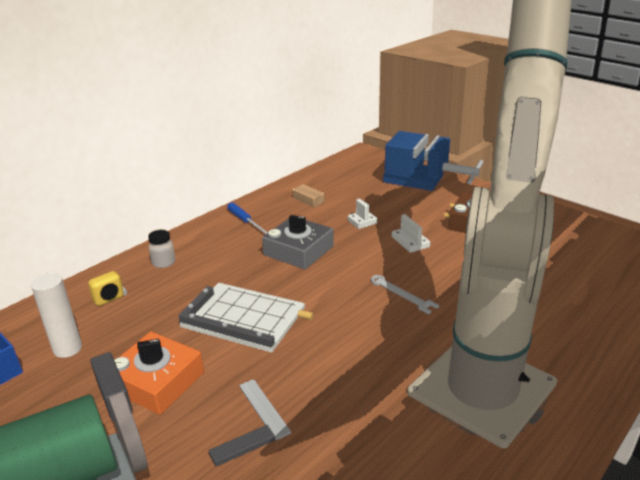

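The top view shows three controllers: grey (332,197), orange (140,248) and brown (492,296). The grey one fits the description. The bracket candidates are (413,207), which looks short, and (415,266), which looks longer. The plate is at (237,238), with dark fences on its left (+y) and upper (+x) edges. In the side view the same items are: controller (298,240), brackets (362,213) and (410,233), plate (245,315).

```bash
cat > h.py <<'E'
import numpy as np,cv2,pickle
def ray(im,uv):
    p=cv2.undistortPoints(np.array([[uv]],float),im["K"],np.array([im["k1"],0,0,0,0.]))[0,0]
    R,t=im["R"],im["t"].ravel()
    return -R.T@t, R.T@np.array([p[0],p[1],1])
def onz(im,uv,z):
    c,d=ray(im,uv); return c+d*(z-c[2])/d[2]
def proj(im,X):
    r,_=cv2.Rodrigues(im["R"]); return cv2.projectPoints(np.array(X,float).reshape(-1,1,3),r,im["t"].reshape(3,1),im["K"],np.array([im["k1"],0,0,0,0.]))[0][:,0]
def tri(a,ua,b,ub):
    c1,d1=ray(a,ua);c2,d2=ray(b,ub)
    s=np.linalg.lstsq(np.c_[d1,-d2],c2-c1,rcond=None)[0]
    p,q=c1+s[0]*d1,c2+s[1]*d2; return (p+q)/2,np.linalg.norm(p-q)
E
python3 - <<'E'
from h import *
d=pickle.load(open("im0.pkl","rb"))
def crop(n,u,v,w,h,s): return cv2.resize(d[n]["color"][v:v+h,u:u+w],(w*s,h*s),interpolation=cv2.INTER_CUBIC)
a=crop("top",300,162,66,66,6); b=crop("top",388,187,50,50*2,4)
c=crop("top",190,185,100,110,4)[:400]
o=np.zeros((600,800,3),np.uint8)
o[:396,:396]=a; o[:400,400:600]=b
o[:400,600:800]=crop("side",340,190,100,66,2)[:132,:].copy() if 0 else cv2.resize(d["side"]["color"][190:290,385:435],(200,400),interpolation=cv2.INTER_CUBIC)
o[400:600,0:300]=cv2.resize(d["side"]["color"][206:270,256:340],(300,200)); 
o[400:600,300:600]=cv2.resize(d["side"]["color"][190:256,340:440],(300,200))
cv2.imwrite("pics/c1.png",o)
cv2.imwrite("pics/c2.png",np.hstack([crop("top",190,185,90,110,4),crop("side",175,275,110,110,4)]))
E
```

```text
(no output)
```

View pics/c1.png

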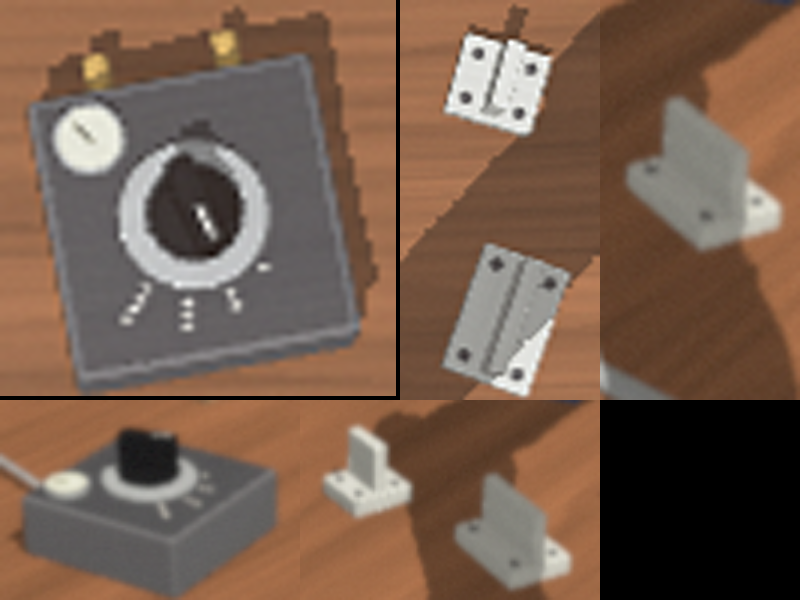

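View pics/c2.png

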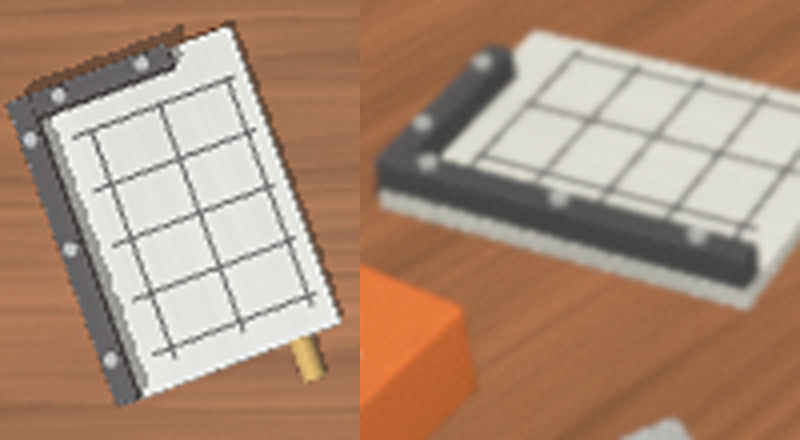

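The crop confirms the choices. The controller is grey and its pointer is at two dots. The bracket at (415,266) has a 90 mm base and is the long one; the one at (413,207) is short. The fence screws and the bracket holes show clearly in both views, so I'll measure from those.

```bash
python3 - <<'E'
from h import *
np.set_printoptions(precision=1,suppress=True)
d=pickle.load(open("im0.pkl","rb")); T,S=d["top"],d["side"]
f=lambda P,ox,oy,s,du,dv:[((u-ox+.5)/s+du-.5,(v-oy+.5)/s+dv-.5) for u,v in P]
box=f([(32,103),(305,57),(357,325),(82,374)],0,0,6,300,162)
B=np.array([onz(T,p,55) for p in box]);print("box",B,B.mean(0),[np.linalg.norm(B[i]-B[i-1]) for i in range(4)])
ring=onz(T,f([(194,214)],0,0,6,300,162)[0],57);print("ring",ring)
sr=(256+ (150*84/300), 206+(478-400)*64/200);print("ring tri",tri(T,f([(194,214)],0,0,6,300,162)[0],S,sr))
for n,p in zip("1234",[(264,267),(233,299),(187,313),(133,305)]):
    m=onz(T,f([p],0,0,6,300,162)[0],55); v=m-ring; c=m-B.mean(0); print(n,m,np.linalg.norm(v[:2]),np.arctan2(v[1],v[0]),np.linalg.norm(c[:2]),np.arctan2(c[1],c[0]))
for p in[(200,208),(214,240)]: print("ptr",onz(T,f([p],0,0,6,300,162)[0],100))
for n,P in(("long",[(497,264),(549,284),(516,374),(463,355)]),("short",[(478,54),(531,69),(518,114),(465,97)])):
    H=np.array([onz(T,p,16) for p in f(P,400,0,4,388,187)]); v=H[0]+H[1]-H[2]-H[3]; print(n,H.mean(0),np.arctan2(v[1],v[0]),np.linalg.norm(v)/2,np.linalg.norm(H[0]-H[1]))
L=f([(30,140),(70,250),(111,360)],0,0,4,190,185);s=f([(58,96),(141,63)],0,0,4,190,185)
Ls=f([(68,162),(199,199),(337,236)],0,0,4,175,275);ss=f([(63,122),(123,62)],0,0,4,175,275)
for a,b in zip(L+s,Ls+ss): print(onz(T,a,32),tri(T,a,S,b))
for p in f([(233,28),(340,320),(142,397)],0,0,4,190,185): print("plate corner",onz(T,p,12))
for p in f([(528,31),(752,306)],360,0,4,175,275): print("pl side",onz(S,p,12))
for p in f([(652,169),(707,216)],600,0,4,385,190): print("hole side",onz(S,p,16))
E
```

```text
box [[ 652.4  -56.3   55. ]
 [ 669.9 -179.6   55. ]
 [ 547.9 -199.    55. ]
 [ 529.1  -75.7   55. ]] [ 599.8 -127.7   55. ] [np.float64(124.76986497308913), np.float64(124.53373694386818), np.float64(123.62136591360337), np.float64(124.73083177032106)]
ring [ 599.6 -127.7   57. ]
ring tri (array([ 598.5, -128.5,   57.8]), np.float64(2.5608478298571686))
1 [ 575.1 -158.3   55. ] 39.24727316689126 -2.244857416058783 39.37187526273916 -2.248986895108111
2 [ 561.1 -144.1   55. ] 41.89451464102206 -2.7398074708900135 42.08117788205554 -2.741804765304915
3 [ 555.3 -123.3   55. ] 44.52548711455444 3.043856816719152 44.72953104211449 3.044205438851248
4 [559.6 -99.3  55. ] 49.08792664540349 2.525292155370547 49.2575475702864 2.527620194328667
ptr [ 595.2 -129.4  100. ]
ptr [ 581.  -135.1  100. ]
long [ 410.2 -346.5   16. ] -0.39374263755407046 65.84827997677415 37.572839957938044
short [ 571.8 -347.6   16. ] -0.3238392813947404 31.84570421772543 37.57861322961823
[552.  240.1  32. ] (array([551.5, 239.4,  35.4]), np.float64(0.22914379993042133))
[476.2 213.5  32. ] (array([476. , 213.1,  34.5]), np.float64(0.08063107361685824))
[401.1 186.4  32. ] (array([401.1, 186.2,  34. ]), np.float64(0.22438823004224812))
[581.7 220.9  32. ] (array([581.1, 220. ,  35.9]), np.float64(0.21971385199492993))
[602.9 164.   32. ] (array([602.1, 163.2,  34.7]), np.float64(1.1567874083089964))
plate corner [628.9 103.2  12. ]
plate corner [425.1  33.   12. ]
plate corner [376.2 168.9  12. ]
pl side [633.6 107.9  12. ]
pl side [361.7 188.2  12. ]
hole side [ 446.7 -342.7   16. ]
hole side [ 385.3 -317.3   16. ]
```

Call:
{"api": "drive_tool", "payload": {
  "motion": [
    {"fingers": 1,"linear": [0.033,-0.02,0],"twist": 0},
    {"fingers": 1,"linear": [0.033,-0.02,0],"twist": 0},
    {"fingers": 1,"linear": [0.033,-0.02,0],"twist": 0},
    {"fingers": 1,"linear": [0.033,-0.02,0],"twist": 0},
    {"fingers": 1,"linear": [0.033,-0.02,0],"twist": 0}
  ]
}}

```text
clock: 0.52
eef_pos: [354.6, -450.3, 230.9]
tool_rot: [-3.141, 0.0, 0.372]
force: [0.9, -0.9, 0.5]
width: 85.6
gripper_force: 0.0
```

Call:
{"api": "drive_tool", "payload": {
  "motion": [
    {"fingers": 1,"linear": [0.0345,-0.021,0],"twist": 0},
    {"fingers": 1,"linear": [0.0345,-0.021,0],"twist": 0},
    {"fingers": 1,"linear": [0.0345,-0.021,0],"twist": 0},
    {"fingers": 1,"linear": [0.0345,-0.021,0],"twist": 0},
    {"fingers": 1,"linear": [0.0345,-0.021,0],"twist": 0}
  ]
}}

```text
clock: 0.93
eef_pos: [477.1, -289.7, 231.1]
tool_rot: [-3.141, 0.0, 0.373]
force: [0.8, -0.9, 0.1]
width: 85.2
gripper_force: 0.0
```

Call:
{"api": "drive_tool", "payload": {
  "motion": [
    {"fingers": 1,"linear": [0.0345,-0.021,0],"twist": 0},
    {"fingers": 1,"linear": [0.0345,-0.021,0],"twist": 0},
    {"fingers": 1,"linear": [0.0345,-0.021,0],"twist": 0},
    {"fingers": 1,"linear": [0.034,-0.021,0.02],"twist": -0.028},
    {"fingers": 1,"linear": [0.03,-0.02,0.02],"twist": 0}
  ]
}}

```text
clock: 1.35
eef_pos: [594.4, -133.5, 193.2]
tool_rot: [3.14, -0.003, 0.402]
force: [-0.0, 0.0, -0.5]
width: 85.2
gripper_force: 0.0
```

Call:
{"api": "drive_tool", "payload": {
  "motion": [
    {"fingers": 1,"linear": [0,0,0],"twist": 0},
    {"fingers": 1,"linear": [0,0,0],"twist": 0}
  ]
}}

```text
clock: 1.52
eef_pos: [592.0, -131.6, 190.7]
tool_rot: [-3.138, 0.002, 0.406]
force: [-0.3, -0.6, -0.1]
width: 85.3
gripper_force: 0.0
```

Call:
{"api": "drive_tool", "payload": {
  "motion": [
    {"fingers": 1,"linear": [0.0085,-0.0005,0.024],"twist": 0},
    {"fingers": 1,"linear": [0,0,0.03],"twist": 0},
    {"fingers": 1,"linear": [0,0,0.03],"twist": 0},
    {"fingers": 1,"linear": [0,0,0.03],"twist": 0},
    {"fingers": 0.6,"linear": [0,0,0],"twist": 0}
  ]
}}

```text
clock: 1.93
eef_pos: [594.8, -132.6, 73.7]
tool_rot: [-3.137, 0.009, 0.399]
force: [-0.7, 0.2, -0.1]
width: 75.4
gripper_force: 0.0
```

Call:
{"api": "drive_tool", "payload": {
  "motion": [
    {"fingers": 0,"linear": [0,0,0],"twist": 0},
    {"fingers": 0,"linear": [0,0,0],"twist": 0},
    {"fingers": 0,"linear": [0,0,0],"twist": 0},
    {"fingers": 0,"linear": [0,0,0],"twist": 0},
    {"fingers": 0,"linear": [0,0,0],"twist": 0}
  ]
}}

```text
clock: 2.35
eef_pos: [599.0, -127.0, 80.8]
tool_rot: [-3.136, -0.001, 0.402]
force: [-5.6, 5.0, 25.9]
width: 13.0
gripper_force: 54.2
```

Call:
{"api": "drive_tool", "payload": {
  "motion": [
    {"fingers": 0,"linear": [0,0,-0.002],"twist": 0},
    {"fingers": 0,"linear": [0,0,-0.002],"twist": 0},
    {"fingers": 0,"linear": [0,0,0],"twist": 0}
  ]
}}

```text
clock: 2.6
eef_pos: [598.9, -127.1, 81.2]
tool_rot: [-3.136, 0.0, 0.403]
force: [2.2, 5.9, -16.0]
width: 12.6
gripper_force: 60.6
```

Call:
{"api": "drive_tool", "payload": {
  "motion": [
    {"fingers": 0,"linear": [0,0,0.0015],"twist": 0.1},
    {"fingers": 0,"linear": [0,0,0],"twist": 0.1},
    {"fingers": 0,"linear": [0,0,0],"twist": 0.1},
    {"fingers": 0,"linear": [0,0,0],"twist": 0.1},
    {"fingers": 0,"linear": [0,0,0],"twist": 0.1}
  ]
}}

```text
clock: 3.02
eef_pos: [599.0, -127.3, 81.1]
tool_rot: [-3.137, 0.003, -0.102]
force: [-0.3, 7.0, -5.5]
width: 12.5
gripper_force: 61.9
```

Call:
{"api": "drive_tool", "payload": {
  "motion": [
    {"fingers": 0,"linear": [0,0,0],"twist": 0},
    {"fingers": 0,"linear": [0,0,0],"twist": 0}
  ]
}}

```text
clock: 3.18
eef_pos: [599.0, -127.3, 81.1]
tool_rot: [-3.137, 0.003, -0.097]
force: [-1.6, 6.1, -4.5]
width: 12.3
gripper_force: 62.1
```

Call:
{"api": "drive_tool", "payload": {
  "motion": [
    {"fingers": 0.5,"linear": [0,0,0],"twist": 0},
    {"fingers": 0.7,"linear": [0,0,0],"twist": 0},
    {"fingers": 1,"linear": [0,0,0],"twist": 0},
    {"fingers": 1,"linear": [0,0,-0.02],"twist": 0},
    {"fingers": 1,"linear": [0,0,-0.04],"twist": 0}
  ]
}}

```text
clock: 3.6
eef_pos: [596.6, -131.4, 138.3]
tool_rot: [-3.141, 0.008, -0.1]
force: [0.1, -0.4, 0.5]
width: 72.8
gripper_force: 0.0
```

Call:
{"api": "drive_tool", "payload": {
  "motion": [
    {"fingers": 1,"linear": [0,0,-0.04],"twist": 0},
    {"fingers": 1,"linear": [-0.04,0,0],"twist": 0.1},
    {"fingers": 1,"linear": [-0.04,0,0],"twist": 0.1},
    {"fingers": 1,"linear": [0,0.04,0],"twist": 0.1},
    {"fingers": 1,"linear": [0,0.04,0],"twist": 0}
  ]
}}

```text
clock: 4.02
eef_pos: [492.3, -192.6, 182.0]
tool_rot: [-3.14, -0.0, -0.398]
force: [2.4, -1.6, -0.2]
width: 85.7
gripper_force: 0.0
```

Call:
{"api": "drive_tool", "payload": {
  "motion": [
    {"fingers": 1,"linear": [0,0.04,0],"twist": 0},
    {"fingers": 1,"linear": [0,0.04,0],"twist": 0},
    {"fingers": 1,"linear": [0,0,0],"twist": 0}
  ]
}}

```text
clock: 4.27
eef_pos: [457.6, -279.1, 182.7]
tool_rot: [3.134, -0.003, -0.413]
force: [-1.2, -1.2, -0.2]
width: 85.3
gripper_force: 0.0
```

```bash
python3 - <<'E'
from cell import cams
import cv2,pickle,numpy as np
d={n:cams.get_image(n) for n in("side","top")}
pickle.dump(d,open("im1.pkl","wb"))
a=cv2.resize(d["top"]["color"][162:228,300:366],(396,396),interpolation=cv2.INTER_CUBIC)
b=cv2.resize(d["top"]["color"][182:292,380:450],(252,396),interpolation=cv2.INTER_CUBIC)
cv2.imwrite("pics/c3.png",np.hstack([a,b]))
E
```

```text
(no output)
```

View pics/c3.png

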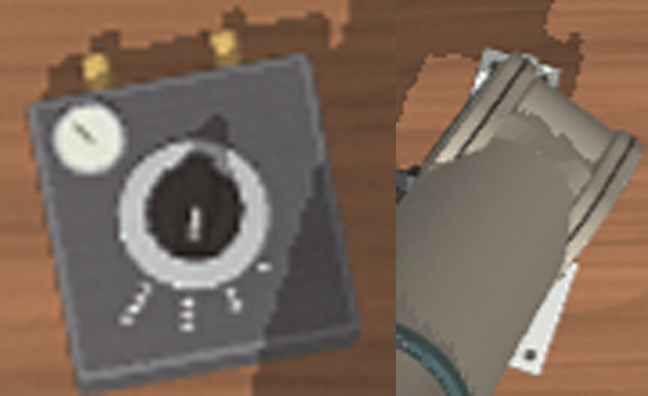

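The selector now points at the three dots: the pointer is at crop (195,222) and the mark at (187,313). Next is the long bracket.

Call:
{"api": "drive_tool", "payload": {
  "motion": [
    {"fingers": 1,"linear": [-0.009,0.04,0],"twist": 0},
    {"fingers": 1,"linear": [-0.0085,0.04,0.02],"twist": 0},
    {"fingers": 1,"linear": [0,0,0.03],"twist": 0},
    {"fingers": 1,"linear": [0,0,0.02],"twist": 0},
    {"fingers": 1,"linear": [0,0,0],"twist": 0}
  ]
}}

```text
clock: 4.78
eef_pos: [415.6, -330.2, 109.9]
tool_rot: [-3.139, 0.006, -0.399]
force: [-0.1, 0.2, -0.3]
width: 85.3
gripper_force: 0.0
```

Call:
{"api": "drive_tool", "payload": {
  "motion": [
    {"fingers": 1,"linear": [0,0,0],"twist": 0},
    {"fingers": 1,"linear": [0,0,0],"twist": 0}
  ]
}}

```text
clock: 4.95
eef_pos: [418.5, -332.0, 113.9]
tool_rot: [-3.142, -0.002, -0.397]
force: [0.3, -0.9, 0.3]
width: 85.0
gripper_force: 0.0
```

```bash
python3 - <<'E'
from cell import cams
import cv2,pickle,numpy as np
d={n:cams.get_image(n) for n in("side",)}
cv2.imwrite("pics/c4.png",cv2.resize(d["side"]["color"][140:290,320:520],(800,600),interpolation=cv2.INTER_CUBIC))
E
```

```text
(no output)
```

View pics/c4.png

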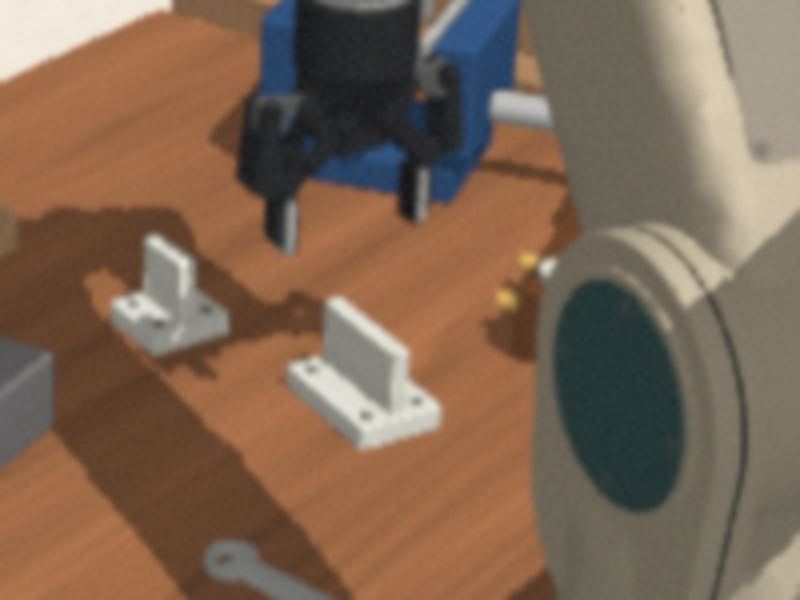

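The view shows the fingers at crop (285,225) and (415,195), above the long bracket whose web is at (365,350). The short bracket at (170,295) is clear.

Call:
{"api": "drive_tool", "payload": {
  "motion": [
    {"fingers": 1,"linear": [-0.002,0.0165,0],"twist": 0},
    {"fingers": 1,"linear": [0,0,0.03],"twist": 0},
    {"fingers": 1,"linear": [0,0,0.03],"twist": 0},
    {"fingers": 1,"linear": [0,0,0.022],"twist": 0},
    {"fingers": 1,"linear": [0,0,0],"twist": 0}
  ]
}}

```text
clock: 5.42
eef_pos: [408.1, -345.2, 28.8]
tool_rot: [-3.14, 0.004, -0.398]
force: [-0.5, -0.0, -0.8]
width: 85.2
gripper_force: 0.0
```

Call:
{"api": "drive_tool", "payload": {
  "motion": [
    {"fingers": 0.7,"linear": [0,0,0],"twist": 0},
    {"fingers": 0.4,"linear": [0,0,0],"twist": 0}
  ]
}}

```text
clock: 5.58
eef_pos: [410.1, -347.6, 32.6]
tool_rot: [3.141, -0.003, -0.399]
force: [0.6, -0.5, -0.2]
width: 63.5
gripper_force: 0.0
```

Call:
{"api": "drive_tool", "payload": {
  "motion": [
    {"fingers": 0,"linear": [0,-0.001,0.002],"twist": 0},
    {"fingers": 0,"linear": [0,0,0],"twist": 0},
    {"fingers": 0,"linear": [0,0,0],"twist": 0},
    {"fingers": 0,"linear": [0,0,0],"twist": 0},
    {"fingers": 0,"linear": [0,0,0],"twist": 0}
  ]
}}

```text
clock: 6.0
eef_pos: [409.7, -346.2, 29.7]
tool_rot: [3.141, -0.001, -0.399]
force: [-0.7, 1.3, 5.5]
width: 11.4
gripper_force: 59.7
```

Call:
{"api": "drive_tool", "payload": {
  "motion": [
    {"fingers": 0,"linear": [0,0,0],"twist": 0},
    {"fingers": 0,"linear": [0,0,0],"twist": 0}
  ]
}}

```text
clock: 6.17
eef_pos: [409.7, -346.2, 29.7]
tool_rot: [3.141, -0.001, -0.399]
force: [0.4, 0.0, 5.2]
width: 11.1
gripper_force: 59.7
```

Call:
{"api": "drive_tool", "payload": {
  "motion": [
    {"fingers": 0,"linear": [0,0,-0.015],"twist": 0},
    {"fingers": 0,"linear": [0,0,-0.025],"twist": 0},
    {"fingers": 0,"linear": [0,0,-0.03],"twist": 0},
    {"fingers": 0,"linear": [0,0,-0.03],"twist": 0},
    {"fingers": 0,"linear": [0,0,-0.02],"twist": -0.05}
  ]
}}

```text
clock: 6.58
eef_pos: [409.3, -346.3, 151.0]
tool_rot: [3.141, -0.001, -0.349]
force: [0.6, 0.6, -4.0]
width: 10.8
gripper_force: 58.9
```

Call:
{"api": "drive_tool", "payload": {
  "motion": [
    {"fingers": 0,"linear": [0,0,0],"twist": -0.1},
    {"fingers": 0,"linear": [0,0,0],"twist": -0.1},
    {"fingers": 0,"linear": [0,0,0],"twist": -0.1},
    {"fingers": 0,"linear": [0,0,0],"twist": -0.1},
    {"fingers": 0,"linear": [0,0,0],"twist": -0.1}
  ]
}}

```text
clock: 7.0
eef_pos: [408.6, -345.6, 148.6]
tool_rot: [-3.141, 0.001, 0.156]
force: [-0.1, -0.1, -3.2]
width: 11.1
gripper_force: 58.7
```

Call:
{"api": "drive_tool", "payload": {
  "motion": [
    {"fingers": 0,"linear": [0,0,0],"twist": -0.1},
    {"fingers": 0,"linear": [0,0,0],"twist": -0.09},
    {"fingers": 0,"linear": [0,0,0],"twist": 0},
    {"fingers": 0,"linear": [0,0,0],"twist": 0}
  ]
}}

```text
clock: 7.33
eef_pos: [408.7, -345.8, 148.6]
tool_rot: [-3.141, 0.0, 0.338]
force: [-0.4, -0.3, -3.4]
width: 10.9
gripper_force: 58.8
```

Call:
{"api": "drive_tool", "payload": {
  "motion": [
    {"fingers": 0,"linear": [0.019,-0.03,0],"twist": 0},
    {"fingers": 0,"linear": [0.019,-0.03,0],"twist": 0},
    {"fingers": 0,"linear": [0.019,-0.03,0],"twist": 0},
    {"fingers": 0,"linear": [0.019,-0.03,0],"twist": 0},
    {"fingers": 0,"linear": [0.019,-0.03,0],"twist": 0}
  ]
}}

```text
clock: 7.75
eef_pos: [448.5, -171.3, 148.8]
tool_rot: [-3.142, 0.0, 0.338]
force: [0.3, 0.7, -3.5]
width: 11.4
gripper_force: 59.1
```

Call:
{"api": "drive_tool", "payload": {
  "motion": [
    {"fingers": 0,"linear": [0.019,-0.03,0],"twist": 0},
    {"fingers": 0,"linear": [0.019,-0.03,0],"twist": 0},
    {"fingers": 0,"linear": [0.019,-0.03,0],"twist": 0},
    {"fingers": 0,"linear": [0.019,-0.03,0],"twist": 0},
    {"fingers": 0,"linear": [0.019,-0.03,0],"twist": 0}
  ]
}}

```text
clock: 8.17
eef_pos: [488.0, 2.0, 148.9]
tool_rot: [3.141, 0.0, 0.338]
force: [0.9, 0.8, -3.0]
width: 11.3
gripper_force: 59.1
```

Call:
{"api": "drive_tool", "payload": {
  "motion": [
    {"fingers": 0,"linear": [0.019,-0.03,0],"twist": 0},
    {"fingers": 0,"linear": [0.019,-0.03,0],"twist": 0},
    {"fingers": 0,"linear": [0.019,-0.03,0],"twist": 0},
    {"fingers": 0,"linear": [0.019,-0.03,0],"twist": -0.004},
    {"fingers": 0,"linear": [0,0,0],"twist": 0}
  ]
}}

```text
clock: 8.58
eef_pos: [520.8, 149.3, 149.0]
tool_rot: [-3.136, -0.005, 0.353]
force: [-0.2, 1.4, -2.9]
width: 11.4
gripper_force: 59.4
```

Call:
{"api": "drive_tool", "payload": {
  "motion": [
    {"fingers": 0,"linear": [0,0,0],"twist": 0},
    {"fingers": 0,"linear": [0,0,0],"twist": 0}
  ]
}}

```text
clock: 8.75
eef_pos: [518.9, 138.4, 148.6]
tool_rot: [3.141, 0.001, 0.344]
force: [0.5, 0.0, -3.0]
width: 11.1
gripper_force: 59.4
```

Call:
{"api": "drive_tool", "payload": {
  "motion": [
    {"fingers": 0,"linear": [0.011,-0.0175,0],"twist": 0},
    {"fingers": 0,"linear": [0.011,-0.0175,0],"twist": 0},
    {"fingers": 0,"linear": [0,0,0.02],"twist": 0},
    {"fingers": 0,"linear": [0,0,0.03],"twist": 0},
    {"fingers": 0,"linear": [0,0,0.02],"twist": 0}
  ]
}}

```text
clock: 9.17
eef_pos: [527.9, 177.2, 77.5]
tool_rot: [3.141, 0.001, 0.342]
force: [-0.1, 0.2, -3.2]
width: 11.2
gripper_force: 59.5
```

Call:
{"api": "drive_tool", "payload": {
  "motion": [
    {"fingers": 0,"linear": [0,0,0],"twist": 0},
    {"fingers": 0,"linear": [0,0,0],"twist": 0}
  ]
}}

```text
clock: 9.33
eef_pos: [527.7, 177.1, 78.3]
tool_rot: [3.141, 0.003, 0.342]
force: [-0.1, 0.7, -3.1]
width: 11.5
gripper_force: 59.4
```

```bash
python3 - <<'E'
from cell import cams
import cv2,pickle,numpy as np
d={n:cams.get_image(n) for n in("side","top")}
pickle.dump(d,open("im2.pkl","wb"))
cv2.imwrite("pics/c5.png",np.hstack([cv2.resize(d["side"]["color"][220:370,170:320],(500,500),interpolation=cv2.INTER_CUBIC),cv2.resize(d["top"]["color"][185:295,190:256],(300,500))]))
E
```

```text
(no output)
```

View pics/c5.png

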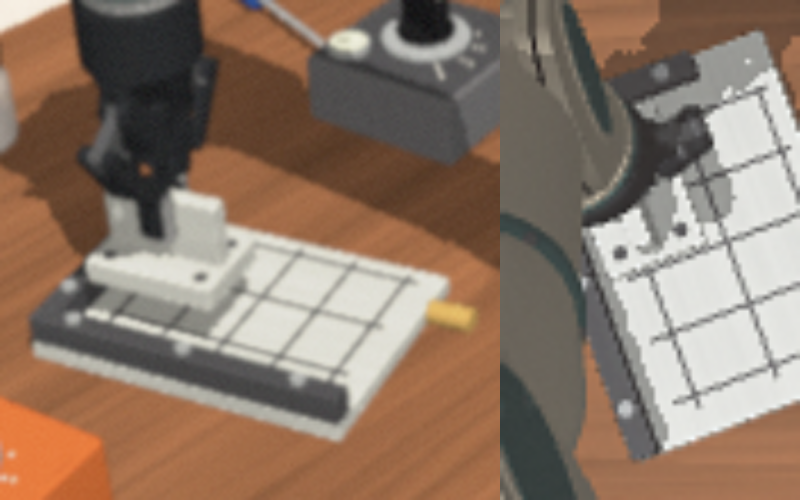

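The bracket hovers square over the plate, inside both fences, with its base at crop (165,275) in the side view. Now I'll lower it.

Call:
{"api": "drive_tool", "payload": {
  "motion": [
    {"fingers": 0,"linear": [0,0,0.015],"twist": 0},
    {"fingers": 0,"linear": [0,0,0.012],"twist": 0},
    {"fingers": 0,"linear": [0,0,0.006],"twist": 0},
    {"fingers": 0,"linear": [0,0,0.002],"twist": 0},
    {"fingers": 0,"linear": [0,0,0],"twist": 0}
  ]
}}

```text
clock: 9.85
eef_pos: [528.2, 179.0, 43.7]
tool_rot: [3.142, 0.001, 0.345]
force: [-0.4, -0.3, -3.0]
width: 11.5
gripper_force: 59.5
```

Call:
{"api": "drive_tool", "payload": {
  "motion": [
    {"fingers": 0,"linear": [0,0,0.001],"twist": 0},
    {"fingers": 0,"linear": [0,0,0],"twist": 0}
  ]
}}

```text
clock: 10.02
eef_pos: [528.7, 179.3, 43.3]
tool_rot: [3.142, -0.001, 0.345]
force: [-0.2, 0.4, -3.7]
width: 11.1
gripper_force: 59.5
```

Call:
{"api": "drive_tool", "payload": {
  "motion": [
    {"fingers": 0,"linear": [0,0,0.001],"twist": 0.002},
    {"fingers": 0,"linear": [0,0,0.0005],"twist": 0},
    {"fingers": 0,"linear": [0,0,0],"twist": 0}
  ]
}}

```text
clock: 10.27
eef_pos: [528.6, 179.3, 41.7]
tool_rot: [-3.142, -0.001, 0.343]
force: [-0.3, -0.3, 0.1]
width: 11.1
gripper_force: 59.7
```

Call:
{"api": "drive_tool", "payload": {
  "motion": [
    {"fingers": 0,"linear": [0,0,0.0005],"twist": 0},
    {"fingers": 0,"linear": [0,0,0],"twist": 0}
  ]
}}

```text
clock: 10.43
eef_pos: [528.6, 179.3, 41.7]
tool_rot: [-3.141, -0.001, 0.343]
force: [-2.3, -0.4, 4.4]
width: 11.2
gripper_force: 60.8
```

Call:
{"api": "drive_tool", "payload": {
  "motion": [
    {"fingers": 0,"linear": [0.002,-0.003,0],"twist": 0},
    {"fingers": 0,"linear": [0.002,-0.003,0],"twist": 0},
    {"fingers": 0,"linear": [0.002,-0.002,0],"twist": 0},
    {"fingers": 0,"linear": [0,0,0],"twist": 0}
  ]
}}

```text
clock: 10.77
eef_pos: [532.3, 189.1, 41.7]
tool_rot: [3.141, -0.002, 0.343]
force: [-0.1, -0.7, 6.8]
width: 11.2
gripper_force: 60.8
```

Call:
{"api": "drive_tool", "payload": {
  "motion": [
    {"fingers": 0,"linear": [0,-0.001,0],"twist": 0},
    {"fingers": 0,"linear": [0,-0.001,0],"twist": 0},
    {"fingers": 0,"linear": [0,-0.001,0],"twist": 0},
    {"fingers": 0,"linear": [0,0,0],"twist": 0}
  ]
}}

```text
clock: 11.1
eef_pos: [531.6, 191.5, 41.7]
tool_rot: [3.141, -0.002, 0.343]
force: [0.6, -1.4, 5.5]
width: 11.0
gripper_force: 60.8
```

Call:
{"api": "drive_tool", "payload": {
  "motion": [
    {"fingers": 0,"linear": [0,-0.001,0],"twist": 0},
    {"fingers": 0,"linear": [0,-0.001,0],"twist": 0},
    {"fingers": 0,"linear": [0,0,0],"twist": 0}
  ]
}}

```text
clock: 11.35
eef_pos: [531.3, 192.1, 41.7]
tool_rot: [3.14, -0.002, 0.341]
force: [0.3, -3.3, 5.3]
width: 11.2
gripper_force: 60.8
```

Call:
{"api": "drive_tool", "payload": {
  "motion": [
    {"fingers": 0,"linear": [0.001,0,0],"twist": 0},
    {"fingers": 0,"linear": [0.001,0,0],"twist": 0},
    {"fingers": 0,"linear": [0.001,0,0],"twist": 0},
    {"fingers": 0,"linear": [0,0,0],"twist": 0}
  ]
}}

```text
clock: 11.68
eef_pos: [532.6, 192.5, 41.7]
tool_rot: [3.14, 0.001, 0.341]
force: [-2.1, -5.3, 8.9]
width: 11.0
gripper_force: 61.2
```

Call:
{"api": "drive_tool", "payload": {
  "motion": [
    {"fingers": 0,"linear": [0.001,-0.0005,0],"twist": 0},
    {"fingers": 0,"linear": [0.001,-0.0005,0],"twist": 0},
    {"fingers": 0,"linear": [0.001,0,0],"twist": 0},
    {"fingers": 0,"linear": [0,0,0],"twist": 0}
  ]
}}

```text
clock: 12.02
eef_pos: [535.0, 193.5, 41.7]
tool_rot: [3.139, 0.002, 0.34]
force: [-3.2, -5.7, 10.1]
width: 10.8
gripper_force: 61.5
```

Call:
{"api": "drive_tool", "payload": {
  "motion": [
    {"fingers": 0,"linear": [0.001,0,0],"twist": 0},
    {"fingers": 0,"linear": [0.001,0,0],"twist": 0},
    {"fingers": 0,"linear": [0,0,0],"twist": 0}
  ]
}}

```text
clock: 12.27
eef_pos: [535.9, 193.8, 41.7]
tool_rot: [3.139, 0.004, 0.34]
force: [-4.8, -7.7, 12.8]
width: 11.3
gripper_force: 61.8
```

Call:
{"api": "drive_tool", "payload": {
  "motion": [
    {"fingers": 0,"linear": [0.001,-0.001,0],"twist": 0},
    {"fingers": 0,"linear": [0.001,0,0],"twist": 0},
    {"fingers": 0,"linear": [0,0,0],"twist": 0}
  ]
}}

```text
clock: 12.52
eef_pos: [536.0, 193.9, 41.8]
tool_rot: [3.138, 0.007, 0.339]
force: [-7.6, -10.5, 17.0]
width: 11.3
gripper_force: 62.6
```

Call:
{"api": "drive_tool", "payload": {
  "motion": [
    {"fingers": 0,"linear": [0.001,0,-0.0005],"twist": 0},
    {"fingers": 0,"linear": [0.001,0,0],"twist": 0},
    {"fingers": 0,"linear": [0,0,0],"twist": 0}
  ]
}}

```text
clock: 12.77
eef_pos: [536.0, 194.0, 42.0]
tool_rot: [3.138, 0.011, 0.339]
force: [-10.5, -11.9, 19.0]
width: 11.1
gripper_force: 62.7
```

Call:
{"api": "drive_tool", "payload": {
  "motion": [
    {"fingers": 0,"linear": [-0.001,-0.0005,0.0005],"twist": 0},
    {"fingers": 0,"linear": [0,-0.0005,0],"twist": 0},
    {"fingers": 0,"linear": [0,0,0],"twist": 0}
  ]
}}

```text
clock: 13.02
eef_pos: [535.9, 194.0, 41.8]
tool_rot: [3.137, 0.009, 0.339]
force: [-8.7, -13.2, 18.1]
width: 11.2
gripper_force: 62.7
```

```bash
python3 - <<'E'
from cell import cams,monitor
import cv2,pickle,numpy as np
d={n:cams.get_image(n) for n in("side","top")}
pickle.dump(d,open("im3.pkl","wb"))
cv2.imwrite("pics/c6.png",np.hstack([cv2.resize(d["side"]["color"][250:350,170:270],(500,500),interpolation=cv2.INTER_CUBIC),cv2.resize(d["top"]["color"][185:285,190:250],(300,500),interpolation=cv2.INTER_CUBIC)]))
s=monitor.read_state();print({k:np.round(s[k],3) for k in("eef_pos","tool_rot","force","torque")})
E
```

```text
{'eef_pos': array([535.902, 193.977,  41.818]), 'tool_rot': array([3.137, 0.009, 0.339]), 'force': array([ -8.98 , -12.07 ,  18.052]), 'torque': array([-2.293,  1.506, -0.163])}
```

View pics/c6.png

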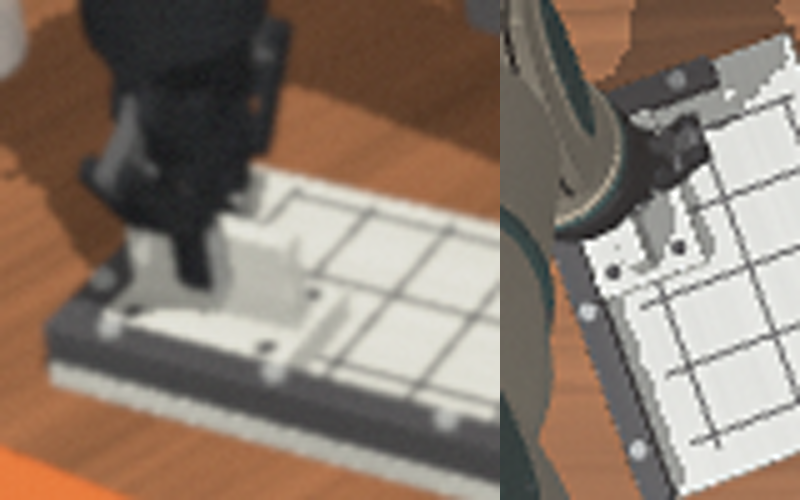

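Both views show the base against both fences: the side view corner is at (110,320) and the hole edges run parallel to the fence. I'll trim the push slightly, so it presses more on the long fence and down, with less tilt.

Call:
{"api": "drive_tool", "payload": {
  "motion": [
    {"fingers": 0,"linear": [-0.001,-0.001,0.0005],"twist": 0},
    {"fingers": 0,"linear": [0,0,0],"twist": 0},
    {"fingers": 0,"linear": [0,0,0],"twist": 0}
  ]
}}

```text
clock: 13.37
eef_pos: [535.8, 194.0, 41.8]
tool_rot: [3.136, 0.007, 0.338]
force: [-6.8, -13.3, 20.5]
width: 11.1
gripper_force: 63.0
```

Call:
{"api": "drive_tool", "payload": {
  "motion": [
    {"fingers": 0,"linear": [0,0,0],"twist": 0},
    {"fingers": 0,"linear": [0,0,0],"twist": 0},
    {"fingers": 0,"linear": [0,0,0],"twist": 0},
    {"fingers": 0,"linear": [0,0,0],"twist": 0},
    {"fingers": 0,"linear": [0,0,0],"twist": 0}
  ]
}}

```text
clock: 13.78
eef_pos: [535.8, 194.0, 41.7]
tool_rot: [3.136, 0.007, 0.338]
force: [-7.3, -13.8, 20.4]
width: 11.4
gripper_force: 63.0
```

```bash
python3 -c "
from cell import ctrl;print(ctrl.finish_job())"
```

```text
the job is handed in; nothing more can be done
None
```

I handed the job in at about 14 s: the selector is at three dots, and the long bracket sits flat in the corner, still gripped and pressed at about 11 N toward each fence (read at the wrist). The short bracket was not touched.

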